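# Load the orbital shaker with four bottles

### The arm

A 6-joint arm with a two-finger parallel gripper is mounted at the origin on a cart in front of the work surface, level with it; the furniture and walls round the work are solid. World frame = base frame: x ahead of the robot, y to its left, z up, the work surface at z = 0. Lengths are in mm, angles in rad, forces in N, time in s.
With the tool pointing down it reaches from about 350 to 775 mm from the base axis. Payload 7.3 kg.
Tool frame: the origin (TCP) lies at the very end of the fingers, on their centre line; the grasp point (between the pads) lies 19 mm behind it (pinch_z is the distance from the TCP to the grasp point, in mm); z points along the fingers, y is the direction in which the jaws open and shut (so a half turn about z gives the same grasp; the last joint's range is limited). The gripper opens to 92 mm and grips with 3 to 60 N. Pads are 19 mm wide; open, the fingers measure 130 mm over their backs; the gripper's body (75 mm by 190 mm) begins 47 mm behind the grasp point.
Start: joints at [-1.294, 0.342, 1.524, -0, 1.275, -0.146], TCP at [215.439, -478.78, 226.741] pointing down, gripper open.
Joint ranges: [-2.53, 2.53], [-0.77, 2.02], [0.04, 2.7], [-1, 4.14], [0.28, 2.66], [-3.11, 3.11]. Speed limits (rad/s): [2.57, 2.57, 3.14, 3.14, 3.14, 3.14].

### API

Orientations are given as [roll, pitch, yaw] about the fixed x, y, z axes, in that order (R = Rz(yaw) Ry(pitch) Rx(roll)).
In Python, from plant import * gives the robot as it stands.
- The arm moves only by the tool step_arm, never from a script. Its argument "moves" is one flat list of numbers, 7 for each row, row after row: the shift along the tool's x, y, z scaled (see below), then the turn, a rotation vector about the tool's x, y, z scaled (see below), then the closure, from -1 (fully open) to 1 (shut). A call has 1 to 8 rows; each row shifts and turns the pose as measured when the row begins, along the tool's axes as they then stand; what a row does not reach is not made up. The controller multiplies each number of a shift by 2 cm and each number of a turn by 4 degrees. A row lasts 1/12 s, in which the tool goes at most 41.7 mm and 7.16 degrees, less where a joint would pass 70% of its speed; a pose out of reach is approached as far as the arm can. A call with a number of a shift or a turn outside -1 to 1 is refused whole. A call with a gripper value outside its range is refused whole. The fingers move at their own pace and stop on an object; the grip force is fixed at half the most. Time passes only in rows, so rows that do not move let the fingers close. It gives the time, the measured TCP pose, the force and the opening at its end, in the units of the state.
- get_obs(): the state, without advancing time (a new reading comes with each control period).
- capture(name): name is "side" or "top"; returns the picture (480x640x3 uint8, red, green, blue); there is no depth.
- get_calibration(name): a dict with "mtx" (3x3 intrinsics, pixels), "k1" (the pictures are not rectified: a ray, as slopes to the right and down, at radius r is drawn at 1 + k1 r^2 times it, then the intrinsics apply), "eye" and "orientation" of the camera in the world. Camera axes: x right, y down, z forward; pixel columns grow to the right and rows downward; lengths in mm; the calibration is good to about 2 mm. A picture is of the moment at which its call begins. get_calibration takes no time and is no camera call.
- close_job(): hands the job in, once; it reports no verdict.
The state is a dict: "time": time; "joint_positions": joint angles; "dq": joint speeds; "tau": joint torques, N m; "tool_pos": TCP position; "tcp_rot": TCP orientation; "contact_force": force on the tool from outside, world axes, zero at the start; "moment": the same for the moment, N m; "grip_width": finger opening in mm.
Only numpy, scipy, OpenCV 4.12 (cv2) and the standard library are available. Lean on these libraries where they do the work, as an engineer would, in place of code of your own. Each camera call takes 0.05 s, during which the arm holds its last target.

### The job

Load the orbital shaker: stand each of the four capped bottles upright in the spring clamp made for its size, the one whose finger tips have the colour of the bottle's cap, right down on the clamp's base pad. Do not tip a bottle over, and leave the beaker and the timer beside them where they are.

Things in the scene. Friction and masses are not known exactly. Their poses are not given: they have to be found in the camera images.
- bottle_red: round white plastic bottle with a red cap, 40 mm in diameter and 77 mm high, about 0.08 kg, standing loose on the open worktop left of the shaker, in front of the tip box. Origin: centre of its underside; z axis up through the cap (it leans up to 0.05 rad as it stands). The cap is fixed, 30 mm in diameter, and reaches from 61 to 77 mm above the origin: grasp it from above across the cap. Turned about its axis it is the same.
- bottle_white: round white plastic bottle with a white cap, 50 mm in diameter and 95 mm high, about 0.14 kg, standing loose on the open worktop left of the shaker, in front of the tip box. Origin: centre of its underside; z axis up through the cap (it leans up to 0.05 rad as it stands). The cap is fixed, 36 mm in diameter, and reaches from 77 to 95 mm above the origin: grasp it from above across the cap. Turned about its axis it is the same.
- bottle_black: round amber bottle with a black cap, 62 mm in diameter and 121 mm high, about 0.33 kg, standing loose on the open worktop left of the shaker, in front of the tip box. Origin: centre of its underside; z axis up through the cap (it leans up to 0.05 rad as it stands). The cap is fixed, 32 mm in diameter, and reaches from 101 to 121 mm above the origin: grasp it from above across the cap. Turned about its axis it is the same.
- bottle_blue: round clear bottle with a blue cap, 68 mm in diameter and 132 mm high, about 0.36 kg, standing loose on the open worktop left of the shaker, in front of the tip box. Origin: centre of its underside; z axis up through the cap (it leans up to 0.05 rad as it stands). The cap is fixed, 43 mm in diameter, and reaches from 106 to 132 mm above the origin: grasp it from above across the cap. Turned about its axis it is the same.
- clamp_red: spring clamp with red finger tips for the 40 mm bottle, fixed on the shaker's grey 250 mm square platform (76 mm high), 124 mm from the next clamps. Origin: centre of its underside; z up. The bottle stands on a pad 5 mm above it. Four sprung fingers flare to a 60 mm mouth 48 mm up; their waist, 24 mm up, is 1 mm tighter all round than the bottle and yields softly: lower or press the bottle (up to 10 N) until it is home.
- clamp_white: spring clamp with white finger tips for the 50 mm bottle, fixed on the shaker's grey 250 mm square platform (76 mm high), 124 mm from the next clamps. Origin: centre of its underside; z up. The bottle stands on a pad 5 mm above it. Four sprung fingers flare to a 70 mm mouth 55 mm up; their waist, 31 mm up, is 1 mm tighter all round than the bottle and yields softly: lower or press the bottle (up to 10 N) until it is home.
- clamp_black: spring clamp with black finger tips for the 62 mm bottle, fixed on the shaker's grey 250 mm square platform (76 mm high), 124 mm from the next clamps. Origin: centre of its underside; z up. The bottle stands on a pad 5 mm above it. Four sprung fingers flare to a 82 mm mouth 61 mm up; their waist, 37 mm up, is 1 mm tighter all round than the bottle and yields softly: lower or press the bottle (up to 10 N) until it is home.
- clamp_blue: spring clamp with blue finger tips for the 68 mm bottle, fixed on the shaker's grey 250 mm square platform (76 mm high), 124 mm from the next clamps. Origin: centre of its underside; z up. The bottle stands on a pad 5 mm above it. Four sprung fingers flare to a 88 mm mouth 63 mm up; their waist, 39 mm up, is 1 mm tighter all round than the bottle and yields softly: lower or press the bottle (up to 10 N) until it is home.
- beaker: bystander: clear glass beaker, 54 x 60 mm, 68 mm high, loose on the worktop, left of the bottles; origin at the centre of its underside, z up. Leave it where it stands.
- timer: bystander: small white bench timer with three buttons, 62 x 62 x 18 mm, lying loose on the worktop, left of the bottles; origin at the centre of its underside, z up. Leave it where it lies.
There are look-alikes about, which are no part of the job. Leave any green or pink look-alike of the bottle_white alone.

How it is judged (in metres and radians):
At the end, for the whole second after the job is handed in: Each bottle stands released and at rest in the clamp of its own colour: axis within 10 mm of the clamp's centre, underside within 4 mm of the pad (which is 5 mm above the clamp's origin), tilted less than 0.15 rad. Beaker and timer are within 20 mm of where they were (horizontal distance between bottle_red and clamp_red below 0.01 m and z of bottle_red in the frame of clamp_red between 0.001 and 0.009 m and angle between each of bottle_red, bottle_white, bottle_black, bottle_blue's own z axis and vertical below 0.15 rad and linear speed of each of bottle_red, bottle_white, bottle_black, bottle_blue below 0.02 m/s and horizontal distance between bottle_white and clamp_white below 0.01 m and z of bottle_white in the frame of clamp_white between 0.001 and 0.009 m and horizontal distance between bottle_black and clamp_black below 0.01 m and z of bottle_black in the frame of clamp_black between 0.001 and 0.009 m and horizontal distance between bottle_blue and clamp_blue below 0.01 m and z of bottle_blue in the frame of clamp_blue between 0.001 and 0.009 m and not (distance of beaker from where it was at the start of the episode above 0.02 m) and not (distance of timer from where it was at the start of the episode above 0.02 m)); the robot touches nothing.
It fails at once if a bottle is tipped by more than 0.8 rad (angle between any of bottle_red, bottle_white, bottle_black, bottle_blue's own z axis and vertical above 0.8 rad).
It fails at once if the beaker or the timer is moved by more than 20 mm (distance of any of beaker, timer from where it was at the start of the episode above 0.02 m).
It also fails if it takes over 128 s, if anything falls off the work surface, if the arm or the gripper's body presses on something with over 40 N, if the wrist force passes 120 N, or if a joint passes its speed limit or range.

## Working session

There is one attempt and no reset: what is moved stays moved. The work goes in short steps, Python scripts to look and compute and a tool call to move; the robot and the scene stay as the last step left them, time stands still between calls to the robot, and variables do not carry over. Pictures are saved under pics/ and viewed, and the job is handed in when it is done.

Besides the shell and the picture viewer there is one more tool, called after ">>>" as name(argument=value, ...) on one line, values as JSON. step_arm: Moves the arm, as the interface text tells. Shifts and turns lie within -1 to 1; 1 stands for 2 cm of shift or 4 degrees of turn. Its arguments: {"type":"object","properties":{"moves":{"type":"array"}},"required":["moves"]}

```bash
mkdir -p pics; ls; python3 - <<'E'
from plant import *
import cv2
print(get_obs())
for n in("side","top"):
    im=capture(n); cv2.imwrite(f"pics/{n}0.png",im[:,:,::-1]); print(n,get_calibration(n))
E
```

```text
pics
{'time': 0.0, 'joint_positions': array([-1.29397893e+00,  3.42700077e-01,  1.52501915e+00,  3.46226417e-05,
        1.27533749e+00, -1.46012932e-01]), 'dq': array([1.40732089e-03, 1.74942625e-04, 1.46153325e-03, 1.22064934e-03,
       6.13518009e-06, 2.54635194e-04]), 'tau': array([-1.46781302e-03, -4.31246245e+01, -2.44219333e+01,  7.17184972e-02,
        5.59122430e-02, -1.17765535e-04]), 'tool_pos': array([ 215.34683935, -478.376054  ,  226.0559469 ]), 'tcp_rot': array([-3.14014899e+00, -2.45768150e-04,  4.22820050e-01]), 'contact_force': array([-0.40781241, -0.16563146, -0.07979656]), 'moment': array([-0.00498128,  0.02792029, -0.0051964 ]), 'grip_width': 91.85139547844412}
side {'mtx': array([[624.38100458,   0.        , 331.69147317],
       [  0.        , 624.38100458, 240.84453873],
       [  0.        ,   0.        ,   1.        ]]), 'k1': -0.06323268286638892, 'eye': array([122.44981282, 983.98283344, 968.1787863 ]), 'orientation': array([-2.2965538 ,  0.01462949, -2.77804831])}
top {'mtx': array([[560.53756481,   0.        , 328.25201778],
       [  0.        , 560.53756481, 233.09167864],
       [  0.        ,   0.        ,   1.        ]]), 'k1': -0.04738434784940609, 'eye': array([ 228.20857486,   72.58837563, 1468.77857805]), 'orientation': array([-2.9486633 , -0.00364631, -1.58748448])}
```

View pics/side0.png

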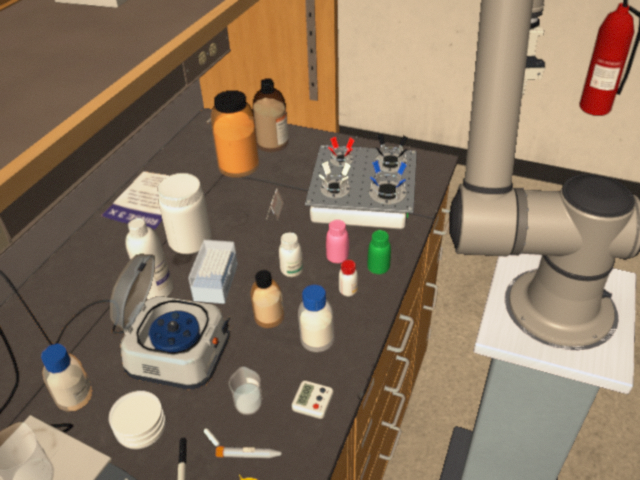

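View pics/top0.png

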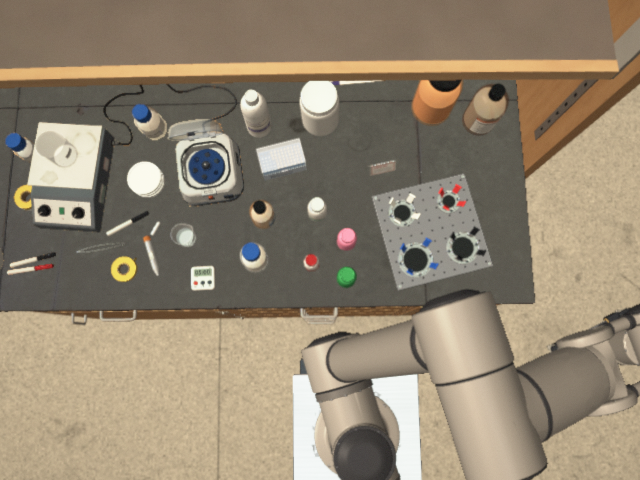

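```bash
cat > h.py <<'E'
import numpy as np, cv2
from scipy.spatial.transform import Rotation as R
from plant import *
def cam(n):
    c=get_calibration(n); return c['mtx'],c['k1'],np.array(c['eye']),R.from_euler('xyz',c['orientation']).as_matrix()
def ray(n,uv):
    K,k,e,M=cam(n)
    p=cv2.undistortPoints(np.array([[uv]],float),K,np.array([k,0,0,0.]))[0,0]
    return e,M@np.array([p[0],p[1],1])
def on(n,uv,z):
    e,d=ray(n,uv); return e+d*(z-e[2])/d[2]
def proj(n,P):
    K,k,e,M=cam(n); q=M.T@(np.array(P,float)-e); s=q[:2]/q[2]; s=s*(1+k*(s@s)); return K[:2,:2]@s+K[:2,2]
def tri(ua,ub):
    e1,d1=ray('top',ua);e2,d2=ray('side',ub);d1=d1/np.linalg.norm(d1);d2=d2/np.linalg.norm(d2)
    t=np.linalg.lstsq(np.c_[d1,-d2],e2-e1,rcond=None)[0];a=e1+d1*t[0];b=e2+d2*t[1];return (a+b)/2,np.linalg.norm(a-b)
E
python3 - <<'E'
from h import *
t=cv2.imread('pics/top0.png');s=cv2.imread('pics/side0.png')
cv2.imwrite('pics/t_b.png',cv2.resize(t[190:300,225:375],None,fx=5,fy=5,interpolation=2))
cv2.imwrite('pics/t_c.png',cv2.resize(t[170:295,365:500],None,fx=4.8,fy=4.8,interpolation=2))
cv2.imwrite('pics/s_b.png',cv2.resize(s[210:360,240:400],None,fx=4,fy=4,interpolation=2))
cv2.imwrite('pics/s_c.png',cv2.resize(s[130:235,300:425],None,fx=5,fy=5,interpolation=2))
E
```

```text
(no output)
```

View pics/t_b.png

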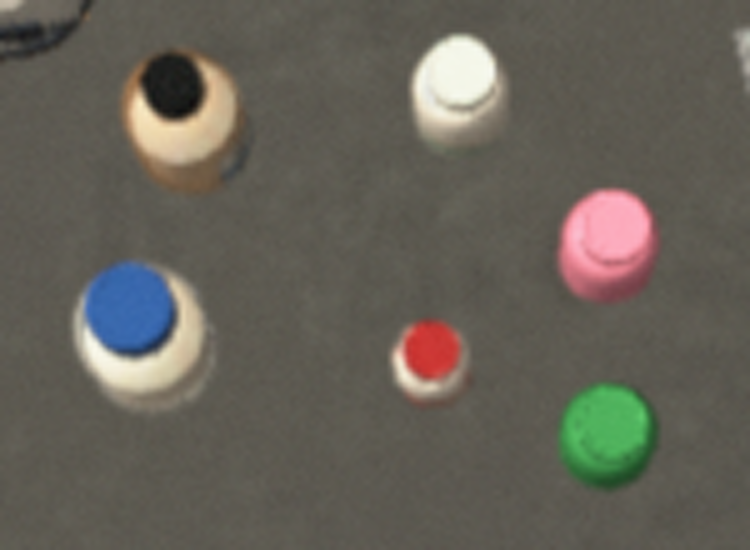

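View pics/t_c.png

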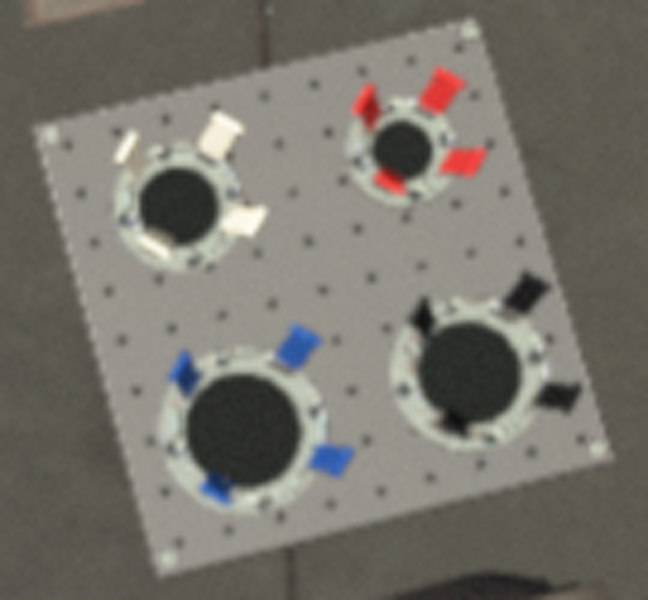

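View pics/s_b.png

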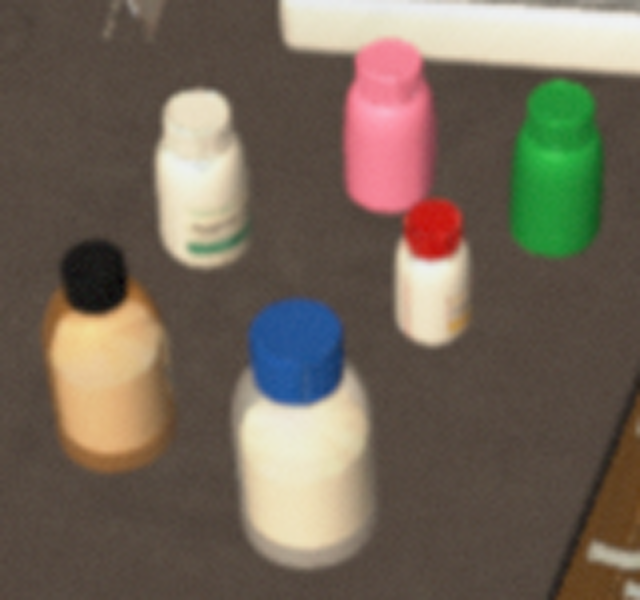

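View pics/s_c.png

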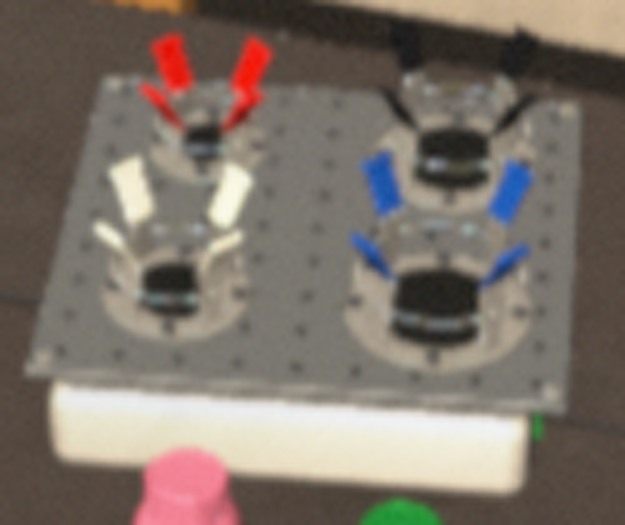

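```bash
python3 - <<'E'
from h import *
t=cv2.imread('pics/top0.png')
hsv=cv2.cvtColor(t,cv2.COLOR_BGR2HSV).astype(int);H,S,V=hsv[...,0],hsv[...,1],hsv[...,2]
masks={'red':(((H<8)|(H>172))&(S>150)&(V>120)),'blue':((abs(H-110)<12)&(S>120)&(V>110)),'black':(V<50),'white':(V>195)&(S<60)}
cap={'red':(311,261,77,15),'white':(317,205,95,18),'black':(259,207,121,16),'blue':(251,251,132,21.5)}
for n,(u,v,z,r) in cap.items():
    m=masks[n].astype(np.uint8).copy(); w=np.zeros_like(m); cv2.circle(w,(u,v),13,1,-1); m&=w
    k,l,st,c=cv2.connectedComponentsWithStats(m); i=1+np.argmax(st[1:,4]); ct=c[i]
    P=on('top',ct,z); e=on('top',ct+[1,0],z); px=np.linalg.norm(e-P)
    print(n,ct,st[i],'P',P.round(1),'equivR',np.sqrt(st[i,4]/np.pi)*px,'expected',r)
pads={'white':(365+180/4.8,170+206/4.8,25),'red':(365+402/4.8,170+151/4.8,20),'blue':(365+243/4.8,170+430/4.8,34),'black':(365+470/4.8,170+372/4.8,31)}
Q={}
for n,(u,v,r) in pads.items():
    m=((V<62)).astype(np.uint8); w=np.zeros_like(m); cv2.circle(w,(int(u),int(v)),10 if n in('white','red') else 14,1,-1); m&=w
    k,l,st,c=cv2.connectedComponentsWithStats(m); i=1+np.argmax(st[1:,4]); ct=c[i]
    P=on('top',ct,81); px=np.linalg.norm(on('top',ct+[1,0],81)-P); Q[n]=P
    print('clamp',n,(u,v),ct,st[i],P.round(1),'R',np.sqrt(st[i,4]/np.pi)*px)
for a,b in(('white','red'),('red','black'),('black','blue'),('blue','white')): print(a,b,np.linalg.norm(Q[a]-Q[b]))
cs=np.array([[365+47/4.8,170+133/4.8],[365+470/4.8,170+30/4.8],[365+598/4.8,170+450/4.8],[365+167/4.8,170+562/4.8]])
for c in cs: print(on('top',c,76).round(1))
E
```

```text
red [310.78651685 259.42696629] [306 254  11  12  89] P [433.4 107.9  77. ] equivR 13.343230298244636 expected 15
white [315.02912621 205.62621359] [308 197  16  18 206] P [567.6  95.3  95. ] equivR 20.41715154715245 expected 18
black [259.03809524 206.61904762] [254 201  11  12 105] P [560.8 233.4 121. ] equivR 14.314762668132234 expected 16
blue [250.26548673 251.03097345] [242 243  17  17 226] P [448.1 252.5 132. ] equivR 20.51729868742176 expected 21.5
clamp white (402.5, 212.91666666666669) [401.9382716 212.2037037] [395 206  15  14 162] [ 550.4 -125.4   81. ] R 18.313147490347916
clamp red (448.75, 201.45833333333334) [448.3255814 200.6744186] [443 196  11  11  86] [ 578.8 -245.7   81. ] R 13.463314859189552
clamp blue (415.625, 259.58333333333337) [415.25326371 259.20104439] [405 249  22  22 383] [ 429.1 -153.7   81. ] R 27.7323555498231
clamp black (462.9166666666667, 247.5) [462.04878049 247.3597561 ] [453 236  20  24 328] [ 457.2 -273.4   81. ] R 25.90645583310839
white red 123.6461761263504
red black 124.7404625824667
black blue 122.92000186908932
blue white 124.52286036243389
[590.8 -58.   76. ]
[ 644.8 -288.8   76. ]
[ 415.1 -341.9   76. ]
[ 360.4 -112.8   76. ]
```

```bash
python3 - <<'E'
from h import *
print('white cap',on('top',(316.8,203.8),95).round(1))
# crosscheck cap tops in side view: zoomed estimates
S={'red':(433,217),'white':(198,104),'black':(94,255),'blue':(297,322)}
T={'red':(310.79,259.43),'white':(316.8,203.8),'black':(259.04,206.6),'blue':(250.3,251.0)}
for n in S:
    s=np.array(S[n])/4+[239.6,209.6]; print(n,tri(T[n],s))
for n,uv in dict(pink=(346.5,235),green=(346,274)).items(): print(n,on('top',uv,95).round())
print('beaker',on('top',(183,235),34).round(),'timer',on('top',(203,277),18).round())
E
```

```text
white cap [572.2  90.7  95. ]
red (array([433.54125701, 107.90719881,  79.64919989]), np.float64(1.040791285461265))
white (array([571.32548586,  90.84417691, 101.82165158]), np.float64(1.6186700084186136))
black (array([561.30147439, 233.28054675, 124.9276985 ]), np.float64(2.7760953541930324))
blue (array([448.21837637, 251.91521317, 137.19582319]), np.float64(1.813616036859085))
pink [491.  18.  95.]
green [393.  21.  95.]
beaker [509. 442.  34.] timer [400. 390.  18.]
```

>>> step_arm(moves=[1, -0.5, 0, 0, 0, 1, -1, 1, -0.5, 0, 0, 0, 1, -1, 1, -0.5, 0, 0, 0, 1, -1, 1, -0.5, 0, 0, 0, 1, -1, 1, -0.5, 0, 0, 0, 1, -1, 1, -0.5, 0, 0, 0, 1, -1, 1, -0.5, 0, 0, 0, 0, -1, 1, -0.5, 0, 0, 0, 0, -1])

```text
time: 0.77
tool_pos: [357.8, -368.9, 222.7]
tcp_rot: [-3.135, 0.005, -0.026]
contact_force: [-0.3, 0.6, -0.6]
grip_width: 92.0
```

>>> step_arm(moves=[0.2, -1, 0, 0, 0, -0.3, 0, 0.2, -1, 0, 0, 0, 0, 0, 0.2, -1, 0, 0, 0, 0, 0, 0.2, -1, 0, 0, 0, 0, 0, 0.2, -1, 0, 0, 0, 0, 0, 0.2, -1, 0, 0, 0, 0, 0, 0.2, -1, 0, 0, 0, 0, 0, 0.2, -1, 0, 0, 0, 0, 0])

```text
time: 1.43
tool_pos: [393.6, -201.3, 220.2]
tcp_rot: [-3.13, 0.009, -0.003]
contact_force: [-0.6, 0.6, -0.4]
grip_width: 47.1
```

>>> step_arm(moves=[0.2, -1, 0, 0, 0, 0, -0.3, 0.2, -1, 0, 0, 0, 0, -0.3, 0.2, -1, 0, 0, 0, 0, -0.3, 0.2, -1, 0, 0, 0, 0, -0.3, 0.2, -1, 0, 0, 0, 0, -0.3, 0.2, -1, 0, 0, 0, 0, -0.3, 0.2, -1, 0, 0, 0, 0, -0.3, 0.2, -1, 0, 0, 0, 0, -0.3])

```text
time: 2.1
tool_pos: [424.8, -32.3, 220.0]
tcp_rot: [-3.127, 0.014, -0.003]
contact_force: [0.4, 0.1, -0.2]
grip_width: 59.7
```

>>> step_arm(moves=[0, -1, 0, -0.1, 0.1, 0, -0.3, 0, -1, 0, -0.1, 0.1, 0, -0.3, 0, -1, 0, 0, 0, 0, -0.3, 0, -1, 0.3, 0, 0, 0, -0.3, 0, -1, 0.5, 0, 0, 0, -0.3, 0.1, -1, 0.5, 0, 0, 0, -0.3, 0.1, -0.4, 0.5, 0, 0, 0, -0.3, 0, 0, 0.2, 0, 0, 0, -0.3])

```text
time: 2.77
tool_pos: [428.1, 105.5, 178.4]
tcp_rot: [-3.141, 0.0, 0.0]
contact_force: [-1.1, 1.1, -0.3]
grip_width: 60.0
```

>>> step_arm(moves=[0.25, -0.1, 0.3, 0, 0, 0, -0.3, 0.05, 0, 0.8, 0, 0, 0, -0.3, 0, 0, 0.8, 0, 0, 0, -0.3, 0, 0, 0.8, 0, 0, 0, -0.3, 0, 0, 0.8, 0, 0, 0, -0.3, 0, 0, 0.8, 0, 0, 0, -0.3, 0, 0, 0.6, 0, 0, 0, -0.3, 0, 0, 0, 0, 0, 0, -0.3])

```text
time: 3.43
tool_pos: [437.3, 103.6, 75.7]
tcp_rot: [3.141, -0.002, -0.003]
contact_force: [-0.2, -0.8, -0.2]
grip_width: 59.5
```

```bash
cat > look.py <<'E'
import sys
from h import *
tag=sys.argv[1]; x0,y0,x1,y1=map(int,sys.argv[2:6]); X0,Y0,X1,Y1=map(int,sys.argv[6:10])
a=capture('top')[:,:,::-1];b=capture('side')[:,:,::-1]
cv2.imwrite(f'pics/{tag}_top.png',a);cv2.imwrite(f'pics/{tag}_side.png',b)
f=lambda i:cv2.resize(i,(400,int(400*i.shape[0]/i.shape[1])),interpolation=2)
A=f(a[y0:y1,x0:x1]);B=f(b[Y0:Y1,X0:X1]);h=max(len(A),len(B))
p=lambda i:cv2.copyMakeBorder(i,0,h-len(i),0,0,0)
cv2.imwrite(f'pics/{tag}.png',np.hstack([p(A),p(B)]))
o=get_obs();print(o['time'],o['tool_pos'].round(1),o['contact_force'].round(1),o['grip_width'])
E
python3 look.py g1 240 190 390 310 260 200 420 340
```

```text
3.5333 [438.4 103.8  77.5] [-0.3  0.  -0.1] 59.57111088303943
```

View pics/g1.png

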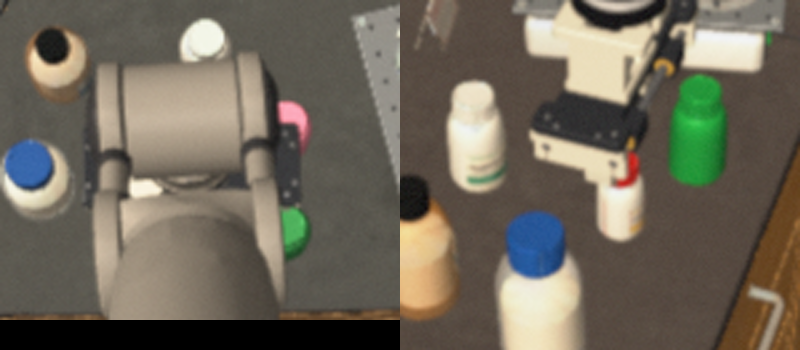

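>>> step_arm(moves=[-0.2, -0.2, 0, 0, 0, 0, -0.3, 0, 0, 0, 0, 0, 0, -0.3, 0, 0, 0, 0, 0, 0, -0.3])

```text
time: 3.78
tool_pos: [435.9, 107.7, 79.7]
tcp_rot: [-3.141, -0.009, -0.004]
contact_force: [-0.5, 0.5, -0.9]
grip_width: 59.8
```

>>> step_arm(moves=[0, 0, 0, 0, 0, 0, -0.3])

```text
time: 3.87
tool_pos: [436.2, 107.8, 80.4]
tcp_rot: [-3.141, -0.01, -0.004]
contact_force: [-0.5, -1.3, 0.3]
grip_width: 59.9
```

>>> step_arm(moves=[0, 0, 0, 0, 0, 0, -0.3])

```text
time: 3.95
tool_pos: [436.6, 107.9, 80.9]
tcp_rot: [-3.141, -0.012, -0.003]
contact_force: [-0.4, -0.5, 0.2]
grip_width: 59.6
```

>>> step_arm(moves=[-0.1, 0, 0.4, 0, -0.15, 0, -0.3, -0.05, 0, 0.4, 0, -0.03, 0, -0.3, -0.02, 0, 0.18, 0, -0.02, 0, -0.3, -0.02, 0, 0.03, 0, -0.02, 0, -0.3])

```text
time: 4.28
tool_pos: [433.0, 108.0, 59.5]
tcp_rot: [-3.141, 0.003, -0.003]
contact_force: [0.3, -0.1, 0.6]
grip_width: 59.5
```

>>> step_arm(moves=[-0.02, 0, -0.05, 0, -0.02, 0, 1, -0.02, 0, 0.03, 0, -0.02, 0, 1, -0.02, 0, 0.03, 0, -0.02, 0, 1, -0.02, 0, 0.03, 0, -0.02, 0, 1, -0.02, 0, 0.03, 0, -0.02, 0, 1])

```text
time: 4.7
tool_pos: [430.4, 108.0, 57.2]
tcp_rot: [-3.141, 0.013, -0.003]
contact_force: [0.4, -0.0, 4.0]
grip_width: 30.8
```

>>> step_arm(moves=[0, 0, -0.2, 0, 0, 0, 1, 0, 0, -0.5, 0, 0.1, 0, 1, 0, 0, -1, 0, 0.05, 0, 1, 0, 0, -1, 0, 0, 0, 1, 0, 0, -1, 0, 0, 0, 1, 0, 0, -1, 0, 0, 0, 1, 0, 0, -1, 0, 0, 0, 1, 0, 0, -1, 0, 0, 0, 1])

```text
time: 5.37
tool_pos: [427.2, 107.6, 197.8]
tcp_rot: [3.141, 0.008, -0.003]
contact_force: [0.8, 0.4, -0.9]
grip_width: 30.8
```

```bash
python3 look.py g2 240 190 390 310 260 180 420 320
```

```text
5.4667 [429.3 107.9 199.7] [ 0.6  0.  -1.5] 30.471191108777564
```

View pics/g2.png

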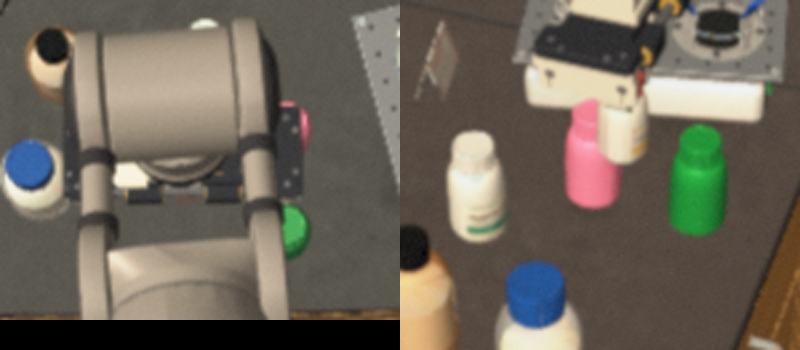

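>>> step_arm(moves=[0.2, 0.5, -0.4, 0, 0, 0, 1, 0.42, 1, -0.4, 0, 0.05, 0, 1, 0.42, 1, -0.3, 0, 0, 0, 1, 0.42, 1, -0.2, 0, 0, 0, 1, 0.42, 1, -0.1, 0, 0, 0, 1, 0.42, 1, 0, 0, 0, 0, 1, 0.42, 1, 0, 0, 0, 0, 1, 0.42, 1, 0, 0, 0, 0, 1])

```text
time: 6.13
tool_pos: [490.2, -49.7, 228.5]
tcp_rot: [-3.141, 0.004, 0.004]
contact_force: [0.3, -0.0, -1.2]
grip_width: 30.8
```

>>> step_arm(moves=[0.42, 1, 0, 0, 0, 0, 1, 0.42, 1, 0, 0, 0, 0, 1, 0.42, 1, 0, 0, 0, 0, 1, 0.42, 1, 0, 0, 0, 0, 1, 0.42, 1, 0, 0, 0, 0, 1, 0.42, 1, 0, 0, 0, 0, 1, 0.42, 1, 0, 0, 0, 0, 1, 0.42, 0.9, 0, 0, 0, 0, 1])

```text
time: 6.8
tool_pos: [555.3, -222.5, 222.8]
tcp_rot: [-3.138, 0.017, 0.001]
contact_force: [1.0, 0.1, -0.4]
grip_width: 31.0
```

>>> step_arm(moves=[0.5, 0.6, 0, 0, 0.12, 0, 1, 0.5, 0.5, 0, 0, 0.08, 0, 1, 0, 0, 0, 0, 0, 0, 1, 0, 0, 0, 0, 0, 0, 1])

```text
time: 7.13
tool_pos: [573.6, -252.8, 218.1]
tcp_rot: [-3.136, 0.009, -0.004]
contact_force: [0.5, -0.4, -0.9]
grip_width: 30.5
```

```bash
python3 look.py g3 365 170 500 295 290 70 430 230
```

```text
7.2333 [ 573.5 -252.1  218.4] [ 0.   0.6 -0.1] 30.777031649617516
```

View pics/g3.png

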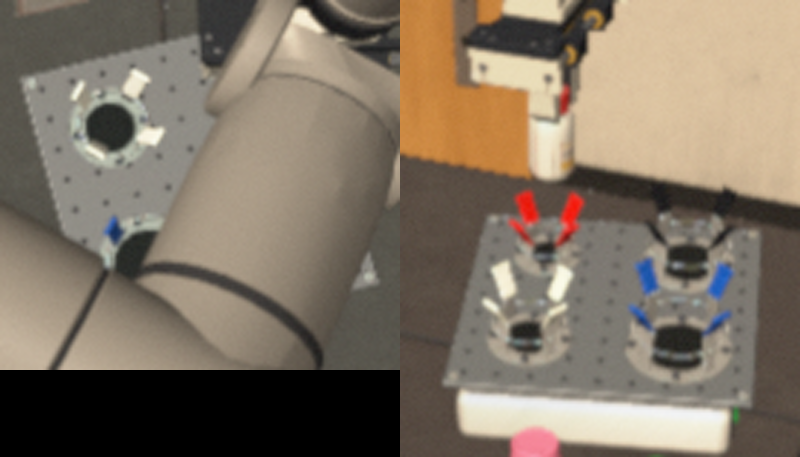

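```bash
cat > chk.py <<'E'
import sys
from h import *
# usage: chk.py img x y z  u0 v0 u1 v1 : bottle body silhouette centre line in side picture vs predicted axis
f=sys.argv[1]; P=np.array(list(map(float,sys.argv[2:5]))); u0,v0,u1,v1=map(int,sys.argv[5:9])
im=cv2.imread(f); 
for v in range(v0,v1,3):
    print(v,im[v,u0:u1].max(1).tolist() if 0 else ' '.join('%3d'%x for x in im[v,u0:u1,1]))
print('pred',proj('side',P), 'd/dx10',proj('side',P+[10,0,0])-proj('side',P))
E
python3 chk.py pics/g3_side.png 573.5 -252.1 191 325 112 360 134
```

```text
112 131 129 131 133 132 131 131 133 132 148 190 211 196 185 185 180 170 159 145 135 149 203 216 200 174 156 176 190 189 190 190 191 192 194 193
115 131 131 130 133 133 134 130 132 136 149 188 211 217 231 237 240 240 240 238 234 229 221 207 186 161 151 174 188 190 190 189 193 191 193 192
118 131 131 134 129 131 132 130 134 135 149 183 204 204 223 230 233 233 231 230 225 219 207 191 172 149 144 172 188 189 188 191 191 193 192 192
121 131 128 130 130 129 131 131 134 135 148 181 200 205 222 230 231 232 229 223 220 209 184 176 163 142 135 172 187 190 190 189 189 193 188 188
124 131 129 131 131 132 132 132 134 136 148 178 198 205 220 227 230 230 225 211 214 207 179 158 144 126 130 169 186 187 187 187 190 187 183 185
127 128 128 130 131 129 134 135 134 134 147 172 194 197 215 226 228 228 224 204 207 203 171 152 136 118 107 107 113 125 140 148 155 161 160 168
130 107 105 111 121 127 128 127 130 129 131 125 147 173 204 220 224 222 221 206 204 200 176 153 127  94  60  47  44  39  38  43  42  41  40  42
133  77  77  72  76  75  75  72  72  76  78  81  75  77  82  93 109 117 115 112 106  93  78  61  49  41  41  43  42  40  39  44  41  43  38  42
pred [343.87478437 119.50589356] d/dx10 [-3.89670876 -0.71198749]
```

```bash
python3 - <<'E'
from h import *
C={'red':(578.5,-245.8,81),'white':(550.1,-125,81),'blue':(429.3,-153.4,81),'black':(457.6,-274.1,81)}
for k,v in C.items():
    print(k,proj('side',v).round(1))
    v=np.array(v); m={'red':(30,48),'white':(35,55),'blue':(44,63),'black':(41,61)}[k]
im=cv2.imread('pics/side0.png')
print([ (k,(300+x/5-.4,130+y/5-.4)) for k,(x,y) in dict(red=(203,140),white=(169,290),blue=(436,308),black=(453,158)).items()])
E
```

```text
red [341.2 158.6]
white [334.9 187.9]
blue [387.3 191.6]
black [390.6 161.7]
[('red', (340.20000000000005, 157.6)), ('white', (333.40000000000003, 187.6)), ('blue', (386.8, 191.2)), ('black', (390.20000000000005, 161.2))]
```

>>> step_arm(moves=[0.12, -0.3, 0, -0.08, 0.1, 0, 1, 0, 0, 0.3, 0, 0, 0, 1, 0, 0, 0.3, 0, 0, 0, 1, 0, 0, 0.1, 0, 0, 0, 1])

```text
time: 7.57
tool_pos: [575.2, -243.0, 204.5]
tcp_rot: [3.141, 0.001, -0.001]
contact_force: [0.1, -0.5, -1.6]
grip_width: 30.4
```

>>> step_arm(moves=[0.05, 0.1, 0.3, 0, 0, 0, 1, 0, 0.03, 0.5, 0, 0, 0, 1, 0, 0, 0.5, 0, 0, 0, 1, 0, 0, 0.5, 0, 0, 0, 1, 0, 0, 0.4, 0, 0, 0, 1])

```text
time: 7.98
tool_pos: [576.4, -245.0, 157.0]
tcp_rot: [3.14, -0.0, 0.001]
contact_force: [0.0, -0.3, -0.9]
grip_width: 30.4
```

>>> step_arm(moves=[0, 0.03, 0.4, 0, 0, 0, 1, 0, 0.02, 0.4, 0, 0, 0, 1, 0, 0, 0.2, 0, 0, 0, 1])

```text
time: 8.23
tool_pos: [577.1, -246.4, 137.0]
tcp_rot: [3.139, -0.003, 0.001]
contact_force: [-8.3, 6.6, 44.8]
grip_width: 30.7
```

```bash
python3 look.py g4 365 170 500 295 300 100 420 220
```

```text
8.3333 [ 577.1 -246.3  137.3] [-3.6  2.8 15. ] 31.650396155113288
```

View pics/g4.png

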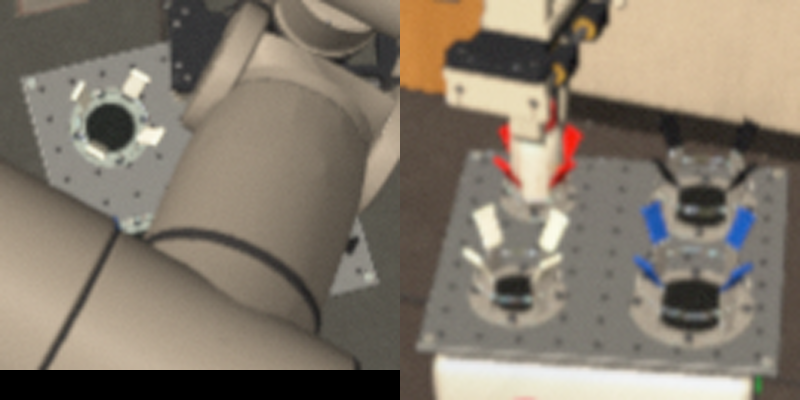

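>>> step_arm(moves=[0, 0, -0.1, 0, 0, 0, -0.3, 0, 0, 0, 0, 0, 0, -0.3, 0, 0, 0, 0, 0, 0, -0.3, 0, 0, -0.3, 0, 0, 0, -0.3, 0, 0, -0.7, 0, 0, 0, -0.3, 0, 0, -1, 0, 0, 0, -0.3, 0, 0, -1, 0, 0, 0, -0.3, 0, 0, -1, 0, 0, 0, -0.3])

```text
time: 9.0
tool_pos: [574.6, -245.3, 215.7]
tcp_rot: [-3.138, 0.007, -0.0]
contact_force: [0.5, -1.0, -0.4]
grip_width: 59.5
```

>>> step_arm(moves=[0, -0.6, -0.2, 0, 0, 0, -0.3, 0, -1, 0, 0, 0, 0, -0.3, 0, -1, 0, 0, 0, 0, -0.3, 0, -1, 0, 0, 0, 0, -0.3, 0, -1, 0, 0, 0, 0, -0.3, 0, -1, 0, 0, 0, 0, -0.3, 0, -1, 0, 0, 0, 0, -0.3, 0, -1, 0, 0, 0, 0, -0.3])

```text
time: 9.67
tool_pos: [574.2, -86.8, 219.1]
tcp_rot: [-3.14, 0.005, -0.007]
contact_force: [0.1, 0.4, 1.1]
grip_width: 59.8
```

>>> step_arm(moves=[0, -1, 0, 0, 0.05, 0, -0.2, 0, -1, 0, 0, 0, 0, -0.2, 0, -1, 0, 0, 0, 0, -0.2, 0, -1, 0, 0, 0, 0, -0.2, 0, -1, 0, 0, 0, 0, -0.2, 0, -1, 0.3, 0, 0, 0, -0.2, 0, -1, 0.5, 0, 0, 0, -0.2, 0, -0.8, 0.5, 0, 0, 0, -0.2])

```text
time: 10.33
tool_pos: [569.7, 84.9, 187.4]
tcp_rot: [-3.136, 0.008, -0.004]
contact_force: [0.6, -0.4, 0.5]
grip_width: 55.1
```

```bash
python3 look.py g5 365 170 500 295 300 100 420 220
```

```text
10.4333 [568.4  85.8 185.8] [-0.1 -0.3 -0.3] 55.06553827537892
```

View pics/g5.png

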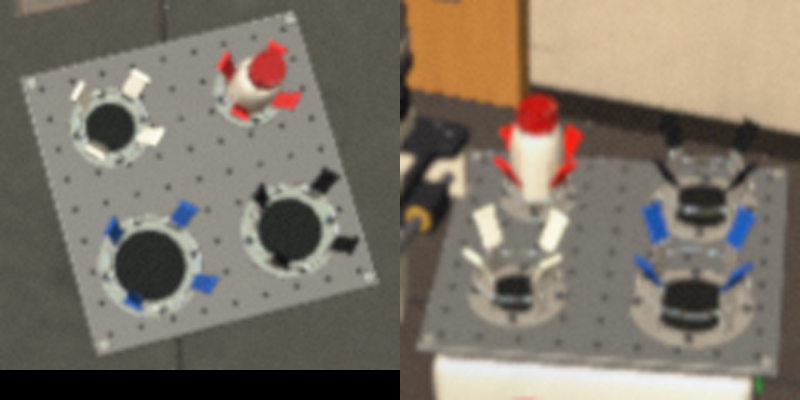

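>>> step_arm(moves=[0.2, -0.25, 0.5, -0.08, 0.1, 0, -0.2, 0, 0, 0.7, 0, 0, 0, -0.2, 0, 0, 0.7, 0, 0, 0, -0.2, 0, 0, 0.7, 0, 0, 0, -0.2, 0, 0, 0.7, 0, 0, 0, -0.2, 0, 0, 0.5, 0, 0, 0, -0.2, 0, 0, 0.2, 0, 0, 0, -0.2, 0, 0, 0, 0, 0, 0, -0.2])

```text
time: 11.1
tool_pos: [570.2, 90.5, 101.4]
tcp_rot: [3.14, 0.006, 0.0]
contact_force: [-0.1, -0.1, 0.4]
grip_width: 55.1
```

>>> step_arm(moves=[0.1, 0, 0.4, 0, 0.08, 0, -0.2, 0, 0, 0.4, 0, 0, 0, -0.2, 0, 0, 0.2, 0, 0, 0, -0.2, 0, 0, 0, 0, 0, 0, -0.2])

```text
time: 11.43
tool_pos: [573.5, 90.0, 81.3]
tcp_rot: [3.14, -0.004, -0.001]
contact_force: [0.3, 0.1, 0.4]
grip_width: 55.7
```

>>> step_arm(moves=[-0.05, 0, 0.15, 0, -0.03, 0, -0.2, 0, 0, 0, 0, 0, 0, 1, 0, 0, 0, 0, 0, 0, 1, 0, 0, 0, 0, 0, 0, 1, 0, 0, 0, 0, 0, 0, 1, 0, 0, 0, 0, 0, 0, 1])

```text
time: 11.93
tool_pos: [572.9, 90.1, 78.7]
tcp_rot: [3.14, -0.003, -0.0]
contact_force: [-0.7, -0.6, -1.7]
grip_width: 35.4
```

>>> step_arm(moves=[0, 0, -0.3, 0, 0, 0, 1, 0, 0, -0.7, 0, 0, 0, 1, 0, 0, -1, 0, 0, 0, 1, 0, 0, -1, 0, 0, 0, 1, 0, 0, -1, 0, 0, 0, 1, 0, 0, -1, 0, 0, 0, 1, -0.1, 0.5, -1, 0, 0, 0, 1, -0.1, 1, -1, 0, 0, 0, 1])

```text
time: 12.6
tool_pos: [565.0, 62.6, 221.6]
tcp_rot: [3.141, 0.01, 0.003]
contact_force: [0.1, 0.1, -2.1]
grip_width: 35.0
```

>>> step_arm(moves=[-0.1, 1, -0.5, 0, 0, 0, 1, -0.1, 1, -0.3, 0, 0, 0, 1, -0.1, 1, -0.2, 0, 0, 0, 1, -0.1, 1, 0, 0, 0, 0, 1, -0.1, 1, 0, 0, 0, 0, 1, -0.1, 1, 0, 0, 0, 0, 1, -0.1, 1, 0, 0, 0, 0, 1, -0.1, 1, 0, 0, 0, 0, 1])

```text
time: 13.27
tool_pos: [550.0, -103.2, 254.0]
tcp_rot: [3.139, -0.004, 0.007]
contact_force: [0.5, 0.2, -1.4]
grip_width: 35.0
```

>>> step_arm(moves=[0, 0.6, 0, 0, 0, 0, 1, 0, 0.2, 0, 0, 0, 0, 1, 0, 0, 0, 0, 0, 0, 1])

```text
time: 13.52
tool_pos: [549.4, -123.5, 255.0]
tcp_rot: [3.137, -0.005, 0.003]
contact_force: [-0.6, 0.0, -2.1]
grip_width: 35.3
```

```bash
python3 look.py g6 365 170 500 295 290 80 430 220; python3 - <<'E'
from h import *
o=get_obs();p=o['tool_pos'];print('pred axis at base+35',proj('side',p-[0,0,44]),proj('side',p-[0,0,20]))
E
```

```text
13.6167 [ 549.5 -122.3  255. ] [ 0.7  0.1 -1.1] 34.85068593997168
pred axis at base+35 [334.07212793 141.85334799] [333.9396912  132.59346264]
```

View pics/g6.png

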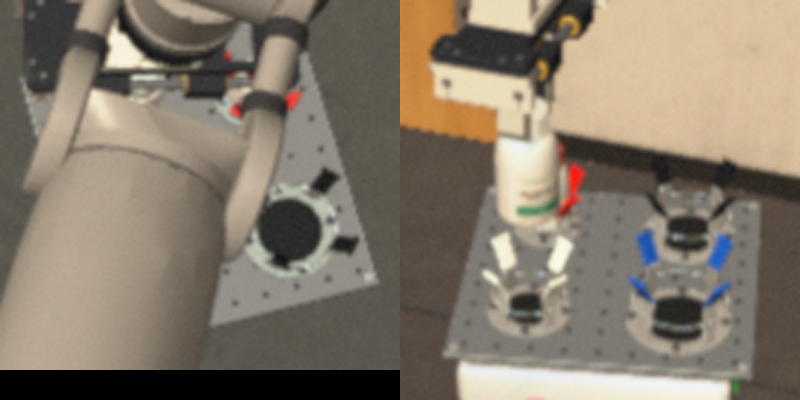

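>>> step_arm(moves=[0, 0.12, 0.3, 0.05, -0.06, 0, 1, 0, 0, 0.7, 0, 0, 0, 1, 0, 0, 0.7, 0, 0, 0, 1, 0, 0, 0.5, 0, 0, 0, 1, 0, 0, 0.3, 0, 0, 0, 1, 0, 0, 0, 0, 0, 0, 1])

```text
time: 14.12
tool_pos: [550.4, -119.1, 201.9]
tcp_rot: [-3.14, -0.0, 0.012]
contact_force: [0.2, 0.5, -0.9]
grip_width: 34.7
```

>>> step_arm(moves=[0, 0.28, 0, 0, 0, 0.15, 1, 0, 0, 0.2, 0, 0, 0, 1, 0, 0, 0.3, 0, 0, 0, 1])

```text
time: 14.37
tool_pos: [551.6, -124.4, 192.8]
tcp_rot: [-3.14, -0.003, 0.002]
contact_force: [-0.6, 0.0, -1.3]
grip_width: 34.8
```

>>> step_arm(moves=[-0.07, 0.03, 0.4, 0, 0, 0, 1, 0, 0.02, 0.4, 0, 0, 0, 1, 0, 0, 0.3, 0, 0, 0, 1, 0, 0, 0.1, 0, 0, 0, 1])

```text
time: 14.7
tool_pos: [550.2, -125.7, 166.4]
tcp_rot: [-3.141, -0.004, 0.001]
contact_force: [-0.6, 0.3, -1.4]
grip_width: 35.1
```

>>> step_arm(moves=[0, 0, 0.15, 0, 0, 0, 1, 0, 0, 0.1, 0, 0, 0, 1, 0, 0, 0.1, 0, 0, 0, 1])

```text
time: 14.95
tool_pos: [550.5, -125.7, 159.1]
tcp_rot: [-3.14, -0.004, 0.001]
contact_force: [-3.3, 2.5, 19.6]
grip_width: 35.0
```

>>> step_arm(moves=[0, 0, -0.05, 0, 0, 0, -0.3, 0, 0, 0, 0, 0, 0, -0.3, 0, 0, 0, 0, 0, 0, -0.3, 0, 0, -0.3, 0, 0, 0, -0.3, 0, 0, -0.7, 0, 0, 0, -0.3, 0, 0, -1, 0, 0, 0, -0.3, 0, 0, -1, 0, 0, 0, -0.3, 0, -0.5, -1, 0, 0, 0, -0.3])

```text
time: 15.62
tool_pos: [548.7, -116.4, 241.0]
tcp_rot: [-3.139, 0.002, -0.0]
contact_force: [-0.1, 0.8, 0.7]
grip_width: 59.9
```

>>> step_arm(moves=[0, -1, 0, 0, 0, 0, -0.3, 0, -1, 0, 0, 0, 0, -0.3, 0, -1, 0, 0, 0, 0, -0.3, 0, -1, 0, 0, 0, 0, -0.3, 0, -1, 0, 0, 0, 0, -0.3, 0, -1, 0, 0, 0, 0, -0.3, 0, -1, 0, 0, 0, 0, -0.3, 0, -1, 0, 0, 0, 0, -0.3])

```text
time: 16.28
tool_pos: [552.0, 46.4, 251.9]
tcp_rot: [3.139, -0.014, -0.006]
contact_force: [-0.4, 1.1, -0.6]
grip_width: 60.0
```

>>> step_arm(moves=[0.05, -1, 0, 0, 0, 0, -0.3, 0.05, -1, 0, 0, 0, 0, -0.3, 0.05, -1, 0, 0, 0, 0, -0.3, 0.05, -1, 0, 0, 0, 0, -0.3, 0.05, -1, 0, 0, 0, 0, -0.3, 0.05, -1, 0, 0, 0, 0, -0.3, 0, -0.7, 0, 0, 0, 0, -0.3, 0, -0.4, 0, 0, 0, 0, -0.3])

```text
time: 16.95
tool_pos: [558.5, 198.0, 256.4]
tcp_rot: [3.14, -0.019, -0.004]
contact_force: [-0.6, 1.4, -0.4]
grip_width: 59.8
```

```bash
python3 look.py g7 365 170 500 295 300 100 420 220
```

```text
17.05 [558.5 197.6 256.3] [-0.  -0.3 -0.7] 59.88788191698324
```

View pics/g7.png

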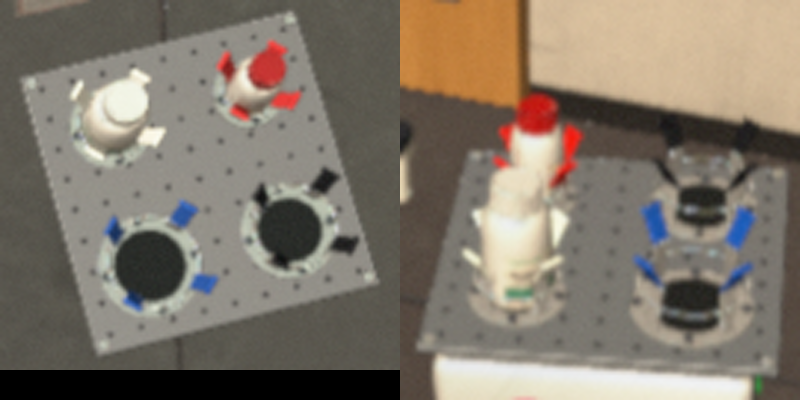

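>>> step_arm(moves=[0, -0.9, 0.3, 0, -0.15, 0, -0.3, 0, -0.8, 0.7, 0, -0.1, 0, -0.3, 0, 0, 1, 0, 0, 0, -0.3, 0, 0, 1, 0, 0, 0, -0.3, 0, 0, 1, 0, 0, 0, -0.3, 0, 0, 1, 0, 0, 0, -0.3, 0, 0, 0.5, 0, 0, 0, -0.3, 0, 0, 0, 0, 0, 0, -0.3])

```text
time: 17.72
tool_pos: [559.9, 228.4, 139.1]
tcp_rot: [3.138, -0.002, -0.007]
contact_force: [-0.2, -0.8, -0.0]
grip_width: 59.9
```

>>> step_arm(moves=[0.05, -0.25, 0, 0.05, 0, -0.08, -0.3, 0, 0, 0.5, 0, 0, 0, -0.3, 0, 0, 0.6, 0, 0, 0, -0.3, 0, 0, 0.4, 0, 0, 0, -0.3, 0, 0, 0, 0, 0, 0, -0.3])

```text
time: 18.13
tool_pos: [562.4, 233.1, 107.9]
tcp_rot: [-3.142, -0.004, -0.002]
contact_force: [-0.1, -0.1, 0.4]
grip_width: 59.7
```

>>> step_arm(moves=[-0.05, 0, 0.25, 0, -0.03, 0, -0.3, 0, 0, 0, 0, 0, 0, 1, 0, 0, 0, 0, 0, 0, 1, 0, 0, 0, 0, 0, 0, 1, 0, 0, 0, 0, 0, 0, 1, 0, 0, 0, 0, 0, 0, 1, 0, 0, 0, 0, 0, 0, 1])

```text
time: 18.72
tool_pos: [562.3, 233.4, 104.1]
tcp_rot: [-3.141, -0.005, -0.002]
contact_force: [0.9, -0.4, -2.7]
grip_width: 33.2
```

>>> step_arm(moves=[0, 0, -0.2, 0, 0, 0, 1, 0, 0, -0.5, 0, 0, 0, 1, 0, 0, -0.9, 0, 0, 0, 1, 0, 0, -1, 0, 0, 0, 1, 0, 0, -1, 0, 0, 0, 1, 0, 0, -1, 0, 0, 0, 1, 0, 0, -1, 0, 0, 0, 1, 0, 0, -1, 0, 0, 0, 1])

```text
time: 19.38
tool_pos: [557.6, 232.0, 238.3]
tcp_rot: [3.138, 0.011, -0.002]
contact_force: [0.0, 0.1, -4.2]
grip_width: 33.0
```

>>> step_arm(moves=[0, 0.4, -0.8, 0, 0, 0, 1, -0.3, 0.8, -0.3, 0, 0, 0, 1, -0.35, 1, 0, 0, 0, 0, 1, -0.35, 1, 0, 0, 0, 0, 1, -0.35, 1, 0, 0, 0, 0, 1, -0.35, 1, 0, 0, 0, 0, 1, -0.35, 1, 0, 0, 0, 0, 1, -0.35, 1, 0, 0, 0, 0, 1])

```text
time: 20.05
tool_pos: [508.6, 87.2, 273.6]
tcp_rot: [-3.141, -0.004, 0.005]
contact_force: [0.3, -0.2, -3.4]
grip_width: 33.3
```

>>> step_arm(moves=[-0.35, 1, 0, 0, 0, 0, 1, -0.35, 1, 0, 0, 0, 0, 1, -0.35, 1, 0, 0, 0, 0, 1, -0.3, 1, 0, 0, 0, 0, 1, -0.3, 1, 0, 0, 0, 0, 1, -0.3, 1, 0, 0, 0, 0, 1, -0.2, 1, 0, 0, 0, 0, 1, -0.2, 1, 0, 0, 0, 0, 1])

```text
time: 20.72
tool_pos: [456.0, -80.0, 279.7]
tcp_rot: [3.141, -0.007, 0.006]
contact_force: [0.4, 0.6, -4.0]
grip_width: 33.4
```

>>> step_arm(moves=[0, 1, 0, 0, 0, 0, 1, 0, 1, 0, 0, 0, 0, 1, 0, 1, 0, 0, 0, 0, 1, 0, 1, 0, 0, 0, 0, 1, 0, 1, 0, 0, 0, 0, 1, 0, 1, 0, 0, 0, 0, 1, 0, 1, 0, 0, 0, 0, 1, 0, 1, 0, 0, 0, 0, 1])

```text
time: 21.38
tool_pos: [452.6, -246.9, 286.7]
tcp_rot: [3.14, -0.011, 0.005]
contact_force: [-0.5, -0.5, -4.0]
grip_width: 33.2
```

>>> step_arm(moves=[0.05, 0.6, 0, 0, 0, 0, 1, 0, 0.2, 0, 0, 0, 0, 1, 0, 0, 0, 0, 0, 0, 1])

```text
time: 21.63
tool_pos: [452.9, -266.8, 287.9]
tcp_rot: [3.138, -0.011, 0.001]
contact_force: [-0.4, 0.2, -4.0]
grip_width: 33.3
```

```bash
python3 look.py g8 365 170 500 295 290 60 440 210; python3 - <<'E'
from h import *
o=get_obs();p=o['tool_pos'];print(o['tcp_rot'],'pred axis at base+35',proj('side',p-[0,0,69]),proj('side',p-[0,0,20]))
E
```

```text
21.7333 [ 453.  -265.6  287.8] [-0.8  0.3 -3.6] 32.992509742976495
[ 3.13874041e+00 -1.07859756e-02  2.19361270e-03] pred axis at base+35 [394.17026679 115.22519897] [395.22840907  96.4759695 ]
```

View pics/g8.png

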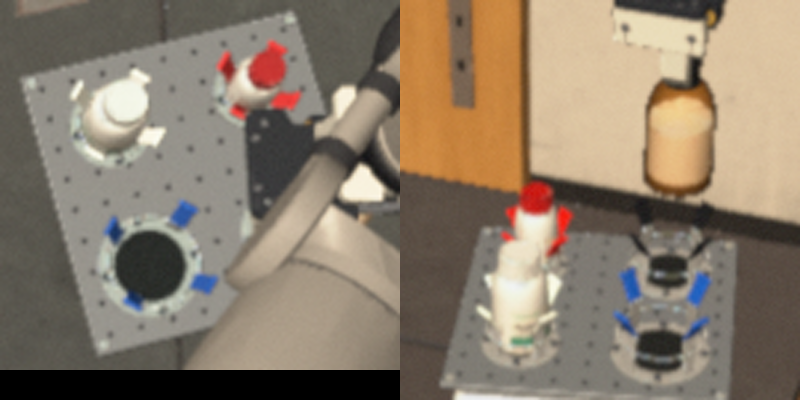

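>>> step_arm(moves=[0.2, 0.3, 0.2, 0.05, -0.15, 0, 1, 0.15, 0.1, 0.6, 0, 0, 0, 1, 0, 0, 0.6, 0, 0, 0, 1, 0, 0, 0.4, 0, 0, 0, 1, 0, 0, 0, 0, 0, 0, 1])

```text
time: 22.15
tool_pos: [462.2, -270.5, 251.1]
tcp_rot: [-3.14, 0.0, 0.007]
contact_force: [-0.4, -0.0, -4.1]
grip_width: 33.0
```

>>> step_arm(moves=[-0.1, 0.18, 0.2, 0, 0, 0.1, 1, 0, 0, 0.4, 0, 0, 0, 1, 0, 0, 0.3, 0, 0, 0, 1, 0, 0, 0, 0, 0, 0, 1])

```text
time: 22.48
tool_pos: [460.7, -273.6, 232.0]
tcp_rot: [-3.14, -0.0, 0.001]
contact_force: [-0.1, 0.3, -4.3]
grip_width: 33.4
```

```bash
python3 look.py g9 365 170 500 295 350 80 430 160; python3 - <<'E'
from h import *
o=get_obs();p=o['tool_pos'];print(o['tcp_rot'],proj('side',p-[0,0,44]),proj('side',(457.6,-274.1,p[2]-44)))
E
```

```text
22.5833 [ 461.1 -273.8  233.1] [-0.1 -0.1 -4.1] 32.90752222084672
[-3.14124684e+00 -1.11801766e-03  1.46143356e-03] [391.28984542 123.92366149] [392.71875156 124.11694106]
```

View pics/g9.png

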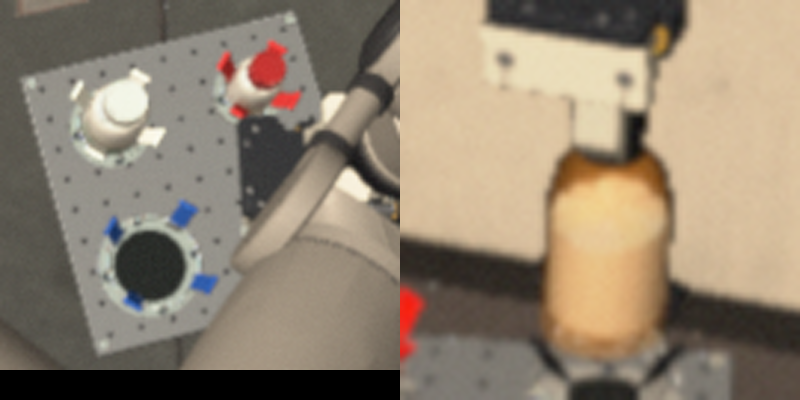

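>>> step_arm(moves=[0, 0, 0.4, 0, 0, 0, 1, 0, 0, 0.5, 0, 0, 0, 1, 0, 0, 0.5, 0, 0, 0, 1, 0, 0, 0.3, 0, 0, 0, 1, 0, 0, 0.1, 0, 0, 0, 1])

```text
time: 23.0
tool_pos: [461.6, -274.5, 195.6]
tcp_rot: [3.139, -0.004, 0.001]
contact_force: [-0.8, -0.8, -3.6]
grip_width: 33.2
```

>>> step_arm(moves=[-0.05, 0, 0.2, 0, 0, 0, 1, 0, 0, 0.15, 0, 0, 0, 1, 0, 0, 0.1, 0, 0, 0, 1])

```text
time: 23.25
tool_pos: [460.4, -274.6, 185.3]
tcp_rot: [3.14, -0.003, 0.001]
contact_force: [-0.1, -0.4, 4.5]
grip_width: 33.0
```

>>> step_arm(moves=[0, 0, 0.1, 0, 0, 0, 1, 0, 0, 0.05, 0, 0, 0, 1])

```text
time: 23.42
tool_pos: [461.9, -275.4, 185.3]
tcp_rot: [3.136, -0.008, 0.001]
contact_force: [-1.2, 2.4, 1.8]
grip_width: 33.3
```

>>> step_arm(moves=[-0.05, -0.03, 0.15, 0, 0, 0, 1, 0, 0, 0.1, 0, 0, 0, 1])

```text
time: 23.58
tool_pos: [462.5, -275.5, 185.3]
tcp_rot: [3.132, -0.015, 0.001]
contact_force: [-2.0, 3.7, 7.5]
grip_width: 32.9
```

```bash
python3 look.py g10 365 170 500 295 350 80 430 160
```

```text
23.6833 [ 462.5 -275.4  185.2] [-4.2  3.3 10.8] 33.051335844510014
```

View pics/g10.png

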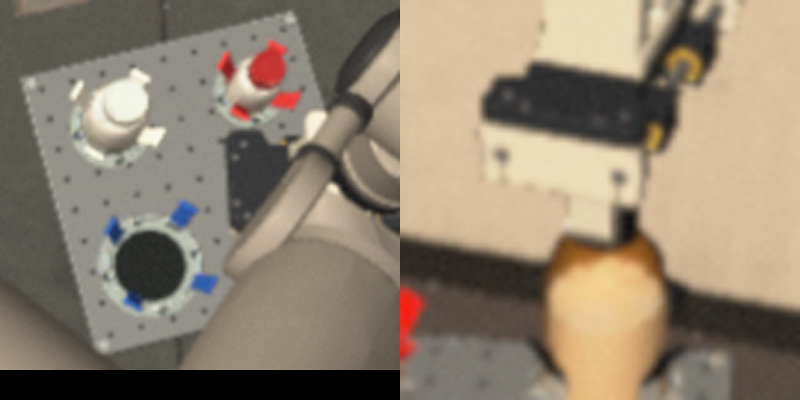

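>>> step_arm(moves=[0, 0, -0.03, 0, 0, 0, -0.3, 0, 0, 0, 0, 0, 0, -0.3, 0, 0, 0, 0, 0, 0, -0.3, 0, 0, -0.3, 0.1, -0.15, 0, -0.3, 0, 0, -0.7, 0, 0, 0, -0.3, 0, 0, -1, 0, 0, 0, -0.2, 0, 0, -1, 0, 0, 0, -0.2, 0, -0.5, -1, 0, 0, 0, -0.2])

```text
time: 24.35
tool_pos: [462.0, -266.3, 266.8]
tcp_rot: [3.14, -0.003, -0.0]
contact_force: [-0.1, -0.5, 0.2]
grip_width: 55.0
```

>>> step_arm(moves=[0, -1, -0.5, 0, 0, 0, -0.4, 0, -1, -0.3, 0, 0, 0, -0.4, 0, -1, 0, 0, 0, 0, -0.4, 0, -1, 0, 0, 0, 0, -0.4, 0, -1, 0, 0, 0, 0, -0.4, 0, -1, 0, 0, 0, 0, -0.4, 0, -1, 0, 0, 0, 0, -0.4, 0, -1, 0, 0, 0, 0, -0.4])

```text
time: 25.02
tool_pos: [465.5, -104.9, 288.4]
tcp_rot: [3.131, -0.017, -0.006]
contact_force: [0.2, -0.9, -0.7]
grip_width: 64.3
```

>>> step_arm(moves=[0, -1, 0, 0, 0, 0, -0.4, 0, -1, 0, 0, 0, 0, -0.4, 0, -1, 0, 0, 0, 0, -0.4, 0, -1, 0, 0, 0, 0, -0.4, 0, -1, 0, 0, 0, 0, -0.4, 0, -1, 0, 0, 0, 0, -0.4, 0, -1, 0, 0, 0, 0, -0.4, 0, -1, 0, 0, 0, 0, -0.4])

```text
time: 25.68
tool_pos: [467.8, 62.6, 287.4]
tcp_rot: [3.129, -0.023, -0.007]
contact_force: [-0.8, 0.2, 0.1]
grip_width: 64.2
```

```bash
python3 look.py g11 365 170 500 295 300 80 430 220
```

```text
25.7833 [467.7  63.8 287.4] [-0.9 -0.6 -0.1] 64.0442876121849
```

View pics/g11.png

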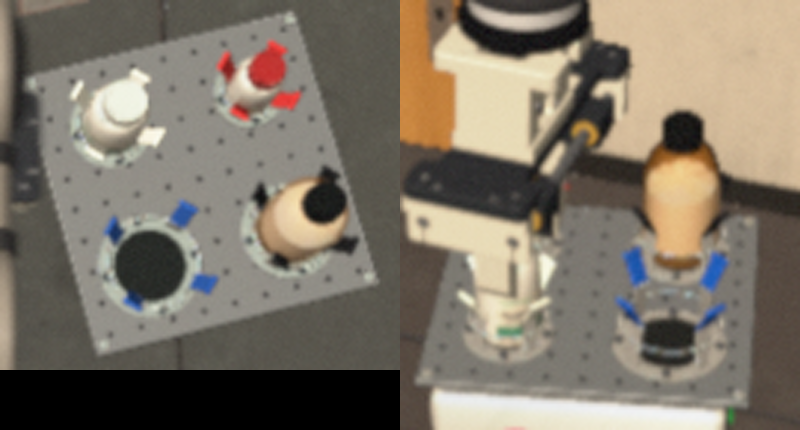

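>>> step_arm(moves=[-0.1, -1, 0, 0.1, -0.15, 0, -0.4, -0.1, -1, 0, 0.08, -0.15, 0, -0.4, -0.1, -1, 0, 0, 0, 0, -0.4, -0.1, -1, 0, 0, 0, 0, -0.4, -0.1, -1, 0, 0, 0, 0, -0.4, -0.1, -1, 0.2, 0, 0, 0, -0.4, -0.1, -1, 0.4, 0, 0, 0, -0.4, -0.1, -1, 0.5, 0, 0, 0, -0.4])

```text
time: 26.45
tool_pos: [456.6, 223.5, 266.5]
tcp_rot: [3.141, -0.011, -0.01]
contact_force: [0.5, 0.5, 0.1]
grip_width: 64.1
```

>>> step_arm(moves=[0, -0.9, 0.7, 0, 0, -0.1, -0.4, 0, -0.2, 0.9, 0, 0, 0, -0.4, 0, 0, 0.9, 0, 0, 0, -0.4, 0, 0, 0.9, 0, 0, 0, -0.4, 0, 0, 0.8, 0, 0, 0, -0.4, 0, 0, 0.4, 0, 0, 0, -0.4, 0, 0, 0, 0, 0, 0, -0.4])

```text
time: 27.03
tool_pos: [460.3, 246.7, 169.4]
tcp_rot: [3.141, -0.014, 0.0]
contact_force: [-0.5, -0.4, 0.3]
grip_width: 64.3
```

Need Δ (−12, +5.5, −61), pitch +0.014.

>>> step_arm(moves=[-0.4, -0.2, 0, 0, -0.18, 0, -0.4, -0.2, -0.07, 0.3, 0, 0, 0, -0.4, 0, 0, 0.6, 0, 0, 0, -0.4, 0, 0, 0.4, 0, 0, 0, -0.4, 0, 0, 0, 0, 0, 0, -0.4])

```text
time: 27.45
tool_pos: [449.2, 252.5, 145.3]
tcp_rot: [-3.14, -0.006, -0.001]
contact_force: [0.4, -0.1, 0.7]
grip_width: 64.6
```

>>> step_arm(moves=[-0.05, 0, 0.4, 0, -0.06, 0, -0.4, 0, 0, 0.6, 0, 0, 0, -0.4, 0, 0, 0.5, 0, 0, 0, -0.4, 0, 0, 0.2, 0, 0, 0, -0.4, 0, 0, 0, 0, 0, 0, -0.4])

```text
time: 27.87
tool_pos: [449.3, 253.3, 111.4]
tcp_rot: [-3.138, -0.005, -0.001]
contact_force: [-0.8, 0.6, 0.3]
grip_width: 64.3
```

>>> step_arm(moves=[-0.05, 0.04, 0.15, -0.04, -0.05, 0, -0.4, 0, 0, 0, 0, 0, 0, 1, 0, 0, 0, 0, 0, 0, 1, 0, 0, 0, 0, 0, 0, 1, 0, 0, 0, 0, 0, 0, 1, 0, 0, 0, 0, 0, 0, 1])

```text
time: 28.37
tool_pos: [448.9, 252.8, 109.6]
tcp_rot: [-3.141, -0.003, -0.001]
contact_force: [0.4, -0.6, -4.1]
grip_width: 43.3
```

>>> step_arm(moves=[0, 0, -0.2, 0, 0, 0, 1, 0, 0, -0.5, 0, 0, 0, 1, 0, 0, -0.9, 0, 0, 0, 1, 0, 0, -1, 0, 0, 0, 1, 0, 0, -1, 0, 0, 0, 1, 0, 0, -1, 0, 0, 0, 1, 0, 0, -1, 0, 0, 0, 1, 0, 0, -1, 0, 0, 0, 1])

```text
time: 29.03
tool_pos: [444.7, 251.2, 246.1]
tcp_rot: [3.138, 0.009, -0.001]
contact_force: [1.0, 0.8, -2.6]
grip_width: 43.2
```

>>> step_arm(moves=[0, 0.4, -0.8, 0, 0, 0, 1, 0, 0.8, -0.5, 0, 0, 0, 1, 0, 1, 0, 0, 0, 0, 1, 0, 1, 0, 0, 0, 0, 1, 0, 1, 0, 0, 0, 0, 1, 0, 1, 0, 0, 0, 0, 1, 0, 1, 0, 0, 0, 0, 1, 0, 1, 0, 0, 0, 0, 1])

```text
time: 29.7
tool_pos: [444.7, 105.7, 286.1]
tcp_rot: [-3.14, -0.006, 0.006]
contact_force: [0.8, 0.1, -2.7]
grip_width: 43.4
```

>>> step_arm(moves=[-0.05, 1, 0, 0, 0, 0, 1, -0.05, 1, 0, 0, 0, 0, 1, -0.05, 1, 0, 0, 0, 0, 1, -0.05, 1, 0, 0, 0, 0, 1, -0.05, 1, 0, 0, 0, 0, 1, -0.05, 1, 0, 0, 0, 0, 1, -0.05, 1, 0, 0, 0, 0, 1, -0.05, 1, 0, 0, 0, 0, 1])

```text
time: 30.37
tool_pos: [433.8, -61.9, 292.3]
tcp_rot: [-3.141, -0.01, 0.007]
contact_force: [1.0, 0.5, -3.6]
grip_width: 43.1
```

Δ (−4, −91).

>>> step_arm(moves=[0, 1, 0, 0, -0.1, 0.05, 1, 0, 1, 0, 0, 0, 0, 1, 0, 1, 0, 0, 0, 0, 1, 0, 0.8, 0, 0, 0, 0, 1, 0, 0.4, 0, 0, 0, 0, 1, 0, 0, 0, 0, 0, 0, 1])

```text
time: 30.87
tool_pos: [431.6, -152.7, 296.7]
tcp_rot: [3.14, -0.005, -0.001]
contact_force: [-0.1, 0.4, -3.4]
grip_width: 43.0
```

```bash
python3 look.py g12 365 170 500 295 330 60 450 220; python3 - <<'E'
from h import *
o=get_obs();p=o['tool_pos'];print(o['tcp_rot'],proj('side',p-[0,0,60]),'goal',proj('side',(429.3,-153.4,p[2]-60)))
E
```

```text
30.9667 [ 431.6 -151.2  296.6] [-0.1  0.4 -3. ] 43.015969585263235
[ 3.14098709e+00 -5.22570559e-03  4.98282217e-04] [389.11003633 134.94622824] goal [390.42076041 134.63189844]
```

View pics/g12.png

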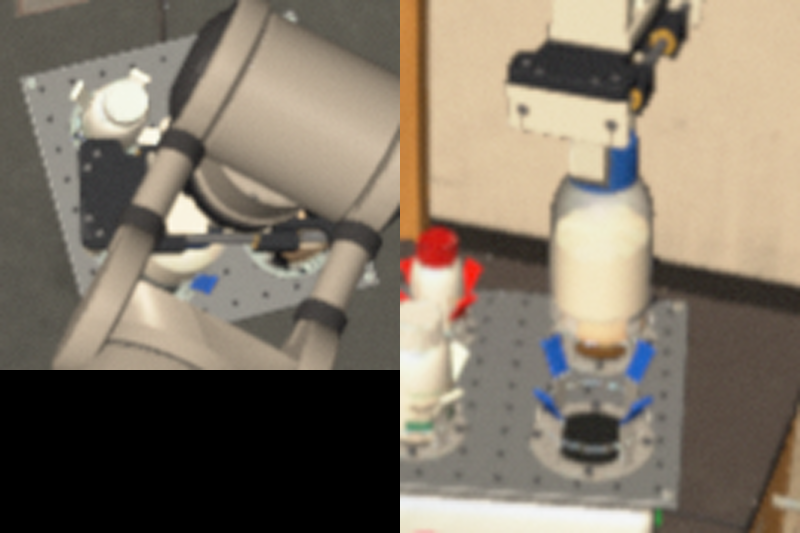

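>>> step_arm(moves=[0.05, 0.12, 0.2, 0, -0.06, 0, 1, 0, 0, 0.7, 0, 0, 0, 1, 0, 0, 0.7, 0, 0, 0, 1, 0, 0, 0.6, 0, 0, 0, 1, 0, 0, 0.3, 0, 0, 0, 1, 0, 0, 0, 0, 0, 0, 1])

```text
time: 31.47
tool_pos: [433.4, -148.4, 245.1]
tcp_rot: [-3.141, -0.002, 0.007]
contact_force: [-1.1, 0.0, -3.0]
grip_width: 42.6
```

>>> step_arm(moves=[-0.03, 0.25, 0, 0, -0.02, 0.1, 1, 0, 0, 0.3, 0, 0, 0, 1, 0, 0, 0.4, 0, 0, 0, 1, 0, 0, 0, 0, 0, 0, 1])

```text
time: 31.8
tool_pos: [433.8, -153.2, 231.4]
tcp_rot: [3.141, -0.003, 0.001]
contact_force: [-0.8, 0.2, -3.5]
grip_width: 42.9
```

```bash
python3 look.py g13 365 170 500 295 350 100 430 180; python3 - <<'E'
from h import *
o=get_obs();p=o['tool_pos'];print(o['tcp_rot'],proj('side',p-[0,0,50]),'goal',proj('side',(429.3,-153.4,p[2]-50)))
E
```

```text
31.9 [ 434.2 -153.4  232.5] [-0.5 -0.2 -1.8] 43.03586092427396
[ 3.14019319e+00 -3.76040291e-03  1.39221553e-03] [387.22331916 154.94541233] goal [389.3024858  155.35489872]
```

View pics/g13.png

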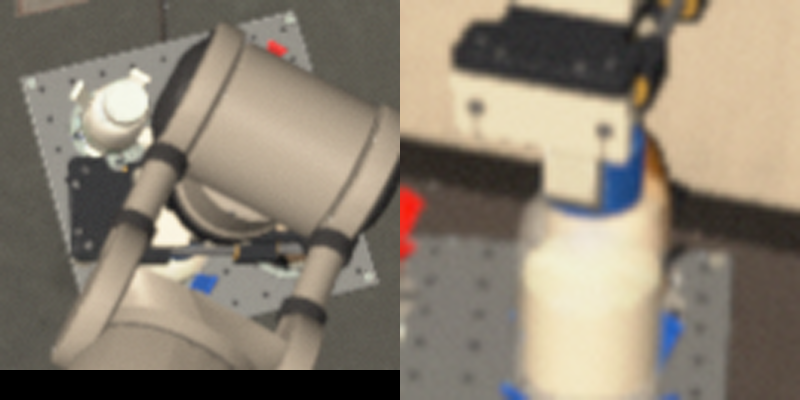

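>>> step_arm(moves=[-0.04, 0, 0.4, 0, 0, 0, 1, 0, 0, 0.5, 0, 0, 0, 1, 0, 0, 0.5, 0, 0, 0, 1, 0, 0, 0.2, 0, 0, 0, 1, 0, 0, 0.05, 0, 0, 0, 1])

```text
time: 32.32
tool_pos: [433.9, -154.2, 198.5]
tcp_rot: [3.138, -0.007, 0.001]
contact_force: [-0.2, 0.4, -2.4]
grip_width: 43.4
```

>>> step_arm(moves=[-0.05, -0.03, 0.2, 0, -0.05, 0, 1, 0, 0, 0.15, 0, 0, 0, 1, 0, 0, 0.1, 0, 0, 0, 1])

```text
time: 32.57
tool_pos: [433.9, -154.3, 190.5]
tcp_rot: [3.136, -0.006, 0.001]
contact_force: [-4.3, 1.8, 22.1]
grip_width: 43.4
```

Home at 190.5 mm as predicted, with a 22 N contact. Release, retreat and look.

>>> step_arm(moves=[0, 0, -0.03, 0, 0, 0, -0.3, 0, 0, 0, 0, 0, 0, -0.4, 0, 0, 0, 0, 0, 0, -0.4, 0, 0, -0.3, 0.05, -0.05, 0, -0.4, 0, 0, -0.7, 0, 0, 0, -0.4, 0, 0, -1, 0, 0, 0, -0.4, 0, 0, -1, 0, 0, 0, -0.4, 0, -0.5, -1, 0, 0, 0, -0.4])

```text
time: 33.23
tool_pos: [433.4, -144.7, 274.0]
tcp_rot: [3.141, -0.0, -0.0]
contact_force: [0.8, -0.5, -0.6]
grip_width: 64.2
```

>>> step_arm(moves=[0, -1, -0.5, 0, 0, 0, -0.4, 0, -1, 0, 0, 0, 0, -0.4, 0, -1, 0, 0, 0, 0, -0.4, 0, -1, 0, 0, 0, 0, -0.4, 0, -1, 0, 0, 0, 0, -0.4, 0, -1, 0, 0, 0, 0, -0.4, 0, -1, 0, 0, 0, 0, -0.4, 0, -1, 0, 0, 0, 0, -0.4])

```text
time: 33.9
tool_pos: [436.8, 18.5, 294.5]
tcp_rot: [3.136, -0.016, -0.006]
contact_force: [0.1, -0.2, 0.0]
grip_width: 64.0
```

>>> step_arm(moves=[0, -1, 0, 0, 0, 0, -0.4, 0, -1, 0, 0, 0, 0, -0.4, 0, -1, 0, 0, 0, 0, -0.4, 0, -1, 0, 0, 0, 0, -0.4, 0, -1, 0, 0, 0, 0, -0.4, 0, -1, 0, 0, 0, 0, -0.4, 0, -1, 0, 0, 0, 0, -0.4, 0, -1, 0, 0, 0, 0, -0.4])

```text
time: 34.57
tool_pos: [437.6, 187.1, 299.0]
tcp_rot: [3.137, -0.022, -0.006]
contact_force: [0.5, 0.3, 0.2]
grip_width: 64.2
```

```bash
python3 look.py g14 365 160 500 295 300 80 430 220
python3 - <<'E'
from h import *
t=cv2.imread('pics/g14_top.png');s=cv2.imread('pics/g14_side.png')
C={'red':(578.5,-245.8),'white':(550.1,-125),'blue':(429.3,-153.4),'black':(457.6,-274.1)};Hh={'red':77,'white':95,'blue':132,'black':121}
for k in C: print(k,'expected cap top centre',proj('top',(*C[k],81+Hh[k])).round(1),proj('side',(*C[k],81+Hh[k])).round(1))
E
python3 - <<'E'
import cv2
s=cv2.imread('pics/g14_side.png');cv2.imwrite('pics/g14s.png',cv2.resize(s[80:220,310:440],None,fx=4,fy=4,interpolation=2))
t=cv2.imread('pics/g14_top.png');cv2.imwrite('pics/g14t.png',cv2.resize(t[165:295,370:500],None,fx=4,fy=4,interpolation=2))
E
```

```text
34.6667 [437.5 188.2 298.9] [ 0.3 -0.4  0. ] 64.42172722066276
red expected cap top centre [455.1 192.9] [341.1 132.2]
white expected cap top centre [407.1 203.2] [334.4 154.3]
blue expected cap top centre [424.1 250.6] [389.9 143.8]
black expected cap top centre [474.8 238.4] [393.  119.4]
```

View pics/g14s.png

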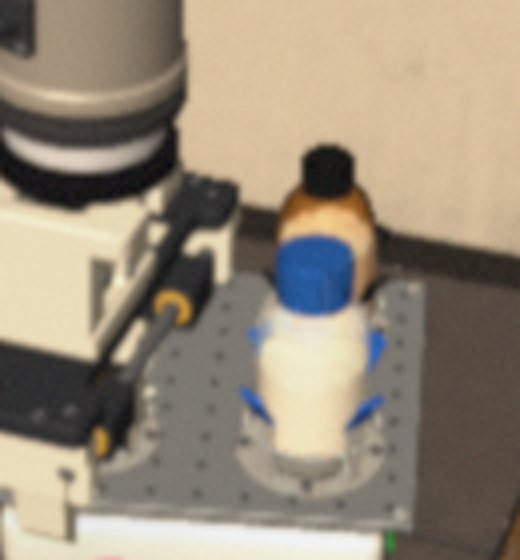

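View pics/g14t.png

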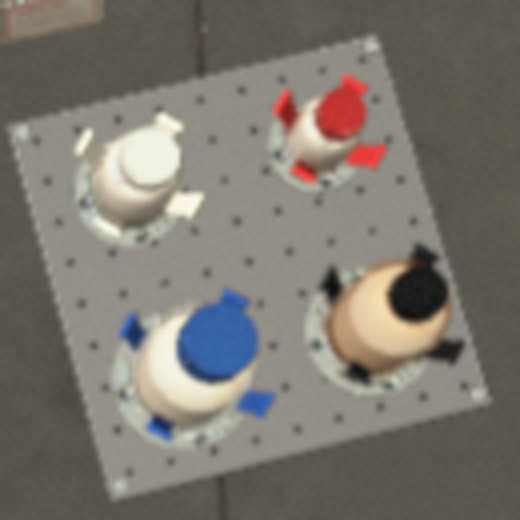

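View pics/g14_top.png

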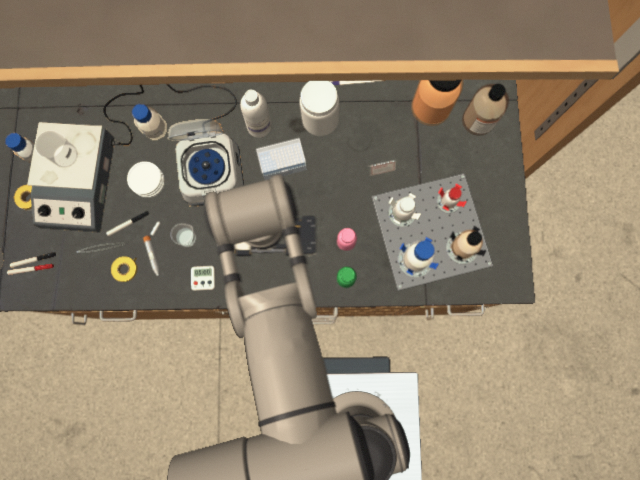

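```bash
python3 - <<'E'
from plant import *
print(close_job())
E
```

```text
the job is handed in; nothing more can be done
None
```

I placed all four bottles in their colour-matched clamps, in the order red, white, black, blue. Each is released, and I handed the job in at about 34.7 s of the 128 s allowed.

- **Position:** the final top view puts all four cap tops within about 0.7 px (roughly 2 mm) of where a bottle standing on its pad would show. The side view agrees within about 1 px. For red and white that side check comes from an earlier picture, because the gripper hid them in the last one.
- **Height:** each bottle stopped within about 0.5 mm of the tool height predicted for its pad.
- **Bystanders:** the beaker, the timer and the green and pink look-alikes appear at the same pixels as at the start. The gripper was clear of everything, with the tool at 299 mm.

**What was off:**
- **Red bottle:** it was pressed harder than the task's 10 N, with a brief 45 N at the wrist as it reached the pad. White and blue peaked at about 20 N. All stayed under the 120 N wrist limit.
- **Side camera:** it read about 2 mm off from the top view, and I allowed for that when placing.

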